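# Load the acetate milling jig and lock its clamp bar

## Task

Load the milling jig with the brown acetate blanks from the cork mat: push the lever through its quarter turn to the open stop, swing the free end of the clamp bar well out (about a hand's width, 8 cm) towards the robot about its pivot post, and with the bar out lay every blank flat on the bed, side by side, square to the fence with one end against it or nearly so. Then swing the bar back into line against both stop blocks so that all blanks sit home against the fence, and push the lever fully back to lock it. Leave the bottle, the screwdriver block and the glasses case where they are.

Things in the scene. Friction and masses are not known exactly. Their poses are not given: they have to be found in the camera images.
- jig: Fixed milling jig: aluminium plate 275 x 420 x 12 mm on the bench (x -185 to +90 mm, y -225 to +195 mm of the origin); its bed (top face) is at z 12 mm. Origin at bench level. +x points away from the robot to the fence, y along the fence, z up. The blanks lie between fence and bar, between y -125 and +125 mm, with room for four side by side, about 60 mm apart.
- fence_face (a point): Middle of the top edge, on the bed side, of the fixed steel fence strip: jig x +60, y 0, z 40 mm. The fence runs along jig y from -130 to +130 mm.
- stop_a (a point): Robot-side face, top middle, of a fixed dark stop block, 18 x 18 mm, near the pivot post: jig x -51.5, y +131, z 32 mm. In line, the bar's fence-side face touches it. Beside it a low end cheek (jig x -95 to -35, y 178 to 188, top z 32 mm) keeps the bar from sliding out endways.
- stop_b (a point): The same point of the second stop block, near the bar's free end: jig x -51.5, y -131, z 32 mm.
- pivot_post (a point): Top centre of the fixed steel pivot post, 16 mm diameter, 34 mm tall above the bed, at x -85, y +147 mm in the jig's frame; the +y end of the clamp bar rests against its fence side and pivots there.
- clamp_bar: Loose steel clamp bar, 320 mm long (its y), 24 wide (its x), 24 high, 0.45 kg; origin at the centre of its underside. Upright black peg near its -y (free) end. It lies on the bed; in line it is parallel to the fence against both stop blocks, origin at x about -63.5, y 0 mm in the jig's frame. It starts in line. Its free end swings out towards the robot.
- bar_peg (a point): Middle of the round black peg on the bar, 16 mm diameter, standing from 24 to 74 mm above the bar's underside, at bar y -130 mm; this point is 56 mm above the bar's underside. Good to push or pinch from above.
- cam_lever (a joint): Swing-clamp lever beside the bar's free end, turning about the vertical axis through lever_axis. 0 = locked (stop): the 65 mm long, 20 mm wide dog points along jig +y, right behind the bar, and the handle along jig -y. Grows anticlockwise from above to 1.571 = fully open (stop): dog points along jig -x, handle along jig +x. Stays where left; needs about 2 N at the knob.
- lever_axis (a point): Top of the lever's hub, 32 mm diameter, on the turning axis, at x -86.5, y -195 mm in the jig's frame, 50 mm above the bench.
- lever_knob (a point): Middle of the upright round black knob at the end of the lever's handle, 110 mm from the axis: 18 mm diameter, from 44 to 100 mm above the bench; this point is 72 mm above the bench. The handle under it is 16 mm wide, z 30 to 44 mm.
- mat: Fixed flat cork mat 300 x 170 x 4 mm to the robot's left, on which the stock of blanks lies; origin at the centre of its underside.
- oil_bottle: Bystander: small oil bottle with red cap, 60 mm diameter, 150 mm tall; origin at its foot.
- driver_block: Bystander: wooden block with screwdrivers, 70 x 150 mm, 106 mm tall; origin under its centre.
- glasses_case: Bystander: black glasses case 60 x 150 x 40 mm; origin under its centre.
- blank1: Brown acetate blank, plain bar 110 mm long (its y), 30 mm wide (its x), 20 mm high, 95 g; origin at its middle (10 mm above its underside). Three or four such blanks are there. Home in the jig: long side square to the fence, end against it (origin at x about +5 mm in the jig's frame).
- blank2: Brown acetate blank, plain bar 110 mm long (its y), 30 mm wide (its x), 20 mm high, 95 g; origin at its middle (10 mm above its underside). Three or four such blanks are there. Home in the jig: long side square to the fence, end against it (origin at x about +5 mm in the jig's frame).
- blank3: Brown acetate blank, plain bar 110 mm long (its y), 30 mm wide (its x), 20 mm high, 95 g; origin at its middle (10 mm above its underside). Three or four such blanks are there. Home in the jig: long side square to the fence, end against it (origin at x about +5 mm in the jig's frame).
- blank4: Brown acetate blank, plain bar 110 mm long (its y), 30 mm wide (its x), 20 mm high, 95 g; origin at its middle (10 mm above its underside). Three or four such blanks are there. Home in the jig: long side square to the fence, end against it (origin at x about +5 mm in the jig's frame).
Things that resemble listed ones, but are neither listed nor needed, are in the scene too. Leave any blue look-alike of the blank2 alone. Leave any green look-alike of the blank3 alone.

How it is judged:
On the way, in this order (a step that is already met when the one before it is completed fails the run):
1. the lever is pushed to its open stop (value of joint cam_lever above 1.45 rad), for 0.2 s.
2. the bar's free end (its peg) is swung out at least 45 mm, lever open (value of joint cam_lever above 1.45 rad and x of bar_peg in the frame of jig below -0.1085 m), for 0.2 s.
3. every blank present lies flat on the bed, square to the fence within about 11 degrees and its end within 30 mm of it, bar still out by at least 15 mm (x of blank1 in the frame of jig between -0.025 and 0.011 m and y of blank1 in the frame of jig between -0.125 and 0.125 m and z of each of blank1, blank2, blank3, blank4 in the frame of jig below 0.032 m and angle between the y axis of each of blank1, blank2, blank3, blank4 and the x axis of jig, either way round below 0.2 rad and x of blank2 in the frame of jig between -0.025 and 0.011 m and y of blank2 in the frame of jig between -0.125 and 0.125 m and x of blank3 in the frame of jig between -0.025 and 0.011 m and y of blank3 in the frame of jig between -0.125 and 0.125 m and x of blank4 in the frame of jig between -0.025 and 0.011 m and y of blank4 in the frame of jig between -0.125 and 0.125 m and x of bar_peg in the frame of jig below -0.0785 m), for 0.2 s.
4. the bar is back in line against its stops and all blanks are home, the lever still open (value of joint cam_lever above 0.5 rad and x of bar_peg in the frame of jig between -0.068 and -0.059 m and angle between the y axis of clamp_bar and the y axis of jig, either way round below 0.035 rad and z of bar_peg in the frame of jig below 0.078 m and y of clamp_bar in the frame of jig between -0.02 and 0.02 m and x of blank1 in the frame of jig between -0.001 and 0.011 m and y of blank1 in the frame of jig between -0.125 and 0.125 m and z of each of blank1, blank2, blank3, blank4 in the frame of jig below 0.032 m and angle between the y axis of each of blank1, blank2, blank3, blank4 and the x axis of jig, either way round below 0.1 rad and x of blank2 in the frame of jig between -0.001 and 0.011 m and y of blank2 in the frame of jig between -0.125 and 0.125 m and x of blank3 in the frame of jig between -0.001 and 0.011 m and y of blank3 in the frame of jig between -0.125 and 0.125 m and x of blank4 in the frame of jig between -0.001 and 0.011 m and y of blank4 in the frame of jig between -0.125 and 0.125 m), for 0.2 s.
5. the lever is pushed back to its locked stop (value of joint cam_lever below 0.1 rad), for 0.2 s.
At the end, for the whole second after the job is handed in: Lever locked (below 0.1 rad); bar lying in line (within 4.5 mm at the peg and 2 degrees of parallel to the fence, within 20 mm lengthwise); every blank present flat on the bed, its end within 6 mm of the fence and square within about 6 degrees, between y -125 and +125 mm of the jig; all at rest (value of joint cam_lever below 0.1 rad and x of bar_peg in the frame of jig between -0.068 and -0.059 m and angle between the y axis of clamp_bar and the y axis of jig, either way round below 0.035 rad and z of bar_peg in the frame of jig below 0.078 m and y of clamp_bar in the frame of jig between -0.02 and 0.02 m and x of blank1 in the frame of jig between -0.001 and 0.011 m and y of blank1 in the frame of jig between -0.125 and 0.125 m and z of each of blank1, blank2, blank3, blank4 in the frame of jig below 0.032 m and angle between the y axis of each of blank1, blank2, blank3, blank4 and the x axis of jig, either way round below 0.1 rad and x of blank2 in the frame of jig between -0.001 and 0.011 m and y of blank2 in the frame of jig between -0.125 and 0.125 m and x of blank3 in the frame of jig between -0.001 and 0.011 m and y of blank3 in the frame of jig between -0.125 and 0.125 m and x of blank4 in the frame of jig between -0.001 and 0.011 m and y of blank4 in the frame of jig between -0.125 and 0.125 m and linear speed of each of blank1, blank2, blank3, blank4, clamp_bar below 0.02 m/s); the robot touches nothing.
It fails at once if a bystander (bottle, screwdriver block, glasses case) is shifted by more than 40 mm or tipped (distance of any of oil_bottle, driver_block, glasses_case from where it was at the start of the episode above 0.04 m or angle between any of oil_bottle, driver_block, glasses_case's own z axis and vertical above 0.5 rad).
Of blank1, blank2, blank3, blank4 only 3 to 4 are there at a start; the rules pass over those that are not, and their reading is None.
At some moment in a run one of blank1, blank2, blank3, blank4 may be knocked a few centimetres aside while the robot is not near it.
Once in a run the grip may slacken for a moment while it holds something.
It also fails if it takes over 210 s, if anything falls off the work surface, if the arm or the gripper's body presses on something with over 40 N, if the wrist force passes 120 N, or if a joint passes its speed limit or range.

## Robot

A 6-joint arm with a two-finger parallel gripper is mounted at the origin on the work surface. World frame = base frame: x ahead of the robot, y to its left, z up, the work surface at z = 0. Lengths are in m, angles in rad, forces in N, time in s.
With the tool pointing down it reaches from about 0.3 to 0.85 m from the base axis. Payload 4.2 kg.
Tool frame: the origin (TCP) lies on the mounting face of the last link; the fingertips stand 191 mm ahead of it and the grasp point (between the pads) lies r.grasp_offset ahead of it (r.grasp_offset is the distance from the TCP to the grasp point, in m); z points along the fingers, y is the line along which they close (so a half turn about z gives the same grasp; the last joint's range is limited). The gripper opens to 91 mm and grips with 3 to 60 N. Pads are 32 mm wide; open, the fingers measure 118 mm over their backs; the gripper's body (76 mm by 178 mm) begins 60 mm behind the grasp point.
Start: joints at [-0.02, 0.32, 1.565, -0, 1.257, -0.02], TCP at [0.575, 0, 0.405] pointing down, gripper open.
Joint ranges: [-3.11, 3.11], [-0.84, 2.01], [0.21, 2.61], [-1.34, 4.49], [0.05, 2.63], [-2.56, 2.56]. Speed limits (rad/s): [2.57, 2.57, 3.14, 3.14, 3.14, 3.14].

## Interface

Orientations are given as a unit quaternion [x, y, z, w].
In Python, from plant import r, imaging, job gives the robot as it stands. The module is installed in compiled form; this text tells all that it offers.
- The arm moves only by the tool send_rows, never from a script. Its argument "deltas" is a list of rows, each a list of 6 numbers: the shift along the tool's x, y, z normalised to -1 to 1, where 1 is 0.05 m, then the turn, a rotation vector about the tool's x, y, z normalised to -1 to 1, where 1 is pi/2 rad. In form: [[dx, dy, dz, rx, ry, rz], ...]. A call has 1 to 8 rows; each row shifts and turns the commanded pose from where the row before left it, along the tool's axes as they then stand; what a row does not reach is not made up. A row lasts 1/8 s, in which the tool goes at most 62.5 mm and 10.7 degrees, less where a joint would pass 70% of its speed; a pose out of reach is approached as far as the arm can. A call with a number of a shift or a turn outside -1 to 1 is refused whole. A call with a gripper value outside its range is refused whole. "hand" is the opening, from 0 (shut) to 1 (fully open), set as the call begins (left out, the last holds). The fingers move at their own pace and stop on an object; the grip force is fixed at half the most. Time passes only in rows, so rows that do not move let the fingers close. It gives the time, the measured TCP pose, the force, the opening and the grip force at its end, in the units of the state.
- r.sense(): the state, without advancing time (a new reading comes with each control period).
- imaging.camera(name): name is "scene" or "side" or "wrist"; returns the picture (420x560x3 uint8, red, green, blue); there is no depth.
- imaging.camera_model(name): a dict with "fx", "fy", "cx", "cy" (pixels), "distortion" ([k1, k2, p1, p2, k3] as OpenCV has them; the pictures are not rectified), "R" (3x3) and "t" (3): a world point X has camera coordinates R X + t; the wrist camera has in their place "T_tool_cam" (4x4, takes a point from camera to tool coordinates, whose origin is the TCP and whose axes are the flange's). Camera axes: x right, y down, z forward; pixel columns grow to the right and rows downward; lengths in m; the calibration is good to about 2 mm. A picture is of the moment at which its call begins: read the wrist's pose just before it. camera_model takes no time and is no camera call.
- job.sign_off(): hands the job in; it is judged then, once.
The state is a dict: "clock": time; "joints": joint angles; "qd": joint speeds; "effort": joint torques, N m; "eef_pos": TCP position; "orientation": TCP orientation; "wrist_force": force on the tool from outside, world axes, zero at the start; "torque": the same for the moment, N m; "grip_width": finger opening in m; "grasp_force": force on a finger pad.
Only numpy, scipy, OpenCV 4.12 (cv2) and the standard library are available. Lean on these libraries where they do the work, as an engineer would, in place of code of your own. Each camera call takes 0.05 s, during which the arm holds its last target. There are 200 camera calls.

## Working session

There is one attempt and no reset: what is moved stays moved. The work goes in short steps, Python scripts to look and compute and a tool call to move; the robot and the scene stay as the last step left them, time stands still between calls to the robot, and variables do not carry over. Pictures are saved under pics/ and viewed, at most 14 in all, crops included, and the job is handed in when it is done.

Besides the shell and the picture viewer there is one more tool, called after "Request:" as name(argument=value, ...) on one line, values as JSON. send_rows: Moves the arm, as the interface text tells. Its arguments: {"type":"object","properties":{"deltas":{"type":"array"},"hand":{"type":"number"}},"required":["deltas"]}

```bash
mkdir -p pics
cat > h.py <<'E'
import numpy as np, cv2
from plant import r, imaging, job
from scipy.spatial.transform import Rotation as Ro
def shot(n,f=None):
    s=r.sense(); im=imaging.camera(n); m=imaging.camera_model(n)
    if f: cv2.imwrite('pics/'+f, im[...,::-1])
    K=np.array([[m['fx'],0,m['cx']],[0,m['fy'],m['cy']],[0,0,1]]); D=np.array(m['distortion'],float)
    if n=='wrist':
        T=np.eye(4); T[:3,:3]=Ro.from_quat(s['orientation']).as_matrix(); T[:3,3]=s['eef_pos']
        W=T@np.array(m['T_tool_cam']); R=W[:3,:3].T; t=-R@W[:3,3]
    else: R=np.array(m['R']); t=np.array(m['t'])
    return im,(K,D,R,t)
def toplane(c,px,z):
    K,D,R,t=c; p=cv2.undistortPoints(np.array(px,float).reshape(-1,1,2),K,D).reshape(-1,2)
    d=np.c_[p,np.ones(len(p))]@R; o=-R.T@t
    return o+d*((z-o[2])/d[:,2])[:,None]
def proj(c,X):
    K,D,R,t=c; return cv2.projectPoints(np.array(X,float).reshape(-1,1,3),cv2.Rodrigues(R)[0],t,K,D)[0].reshape(-1,2)
E
python3 - <<'E'
from h import *
s=r.sense(); print(s, r.grasp_offset)
a=[shot(n,n+'0.png') for n in ('scene','side','wrist')]
for im,c in a: print(-c[2].T@c[3])
import pickle; pickle.dump(a,open('a0.pkl','wb'))
E
```

```text
{'clock': 0.0, 'joints': array([-1.99753902e-02,  3.20320565e-01,  1.56565800e+00, -4.55563744e-05,
        1.25741768e+00, -1.99719958e-02]), 'qd': array([ 0.00097799, -0.00094155, -0.00119906,  0.00117884,  0.00072186,
        0.00041428]), 'effort': array([-5.01459035e-04, -4.12465632e+01, -2.31973493e+01,  7.28826877e-02,
        4.58198413e-02, -1.41870069e-04]), 'eef_pos': array([5.74841003e-01, 1.18146307e-05, 4.03911684e-01]), 'orientation': array([ 7.07102715e-01,  7.07110272e-01, -6.40425638e-04, -6.35267837e-04]), 'wrist_force': array([ 0.61344838, -0.32524132, -0.63210046]), 'torque': array([-0.01545628, -0.00941854,  0.0268066 ]), 'grasp_force': 0.0, 'grip_width': 0.09114640914515618} 0.172
[ 1.16987211 -1.0374099   0.97832448]
[0.32711929 0.81798084 0.67991688]
[0.5757971  0.07597213 0.383773  ]
```

View pics/scene0.png

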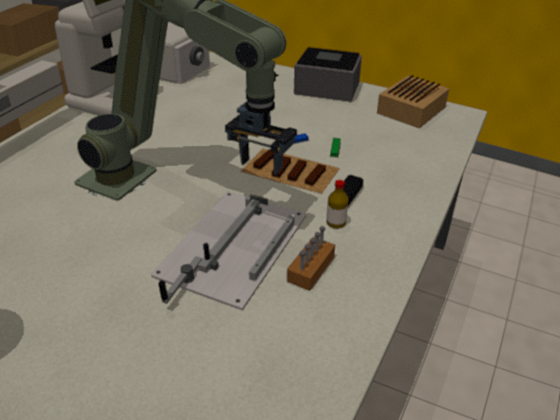

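View pics/side0.png

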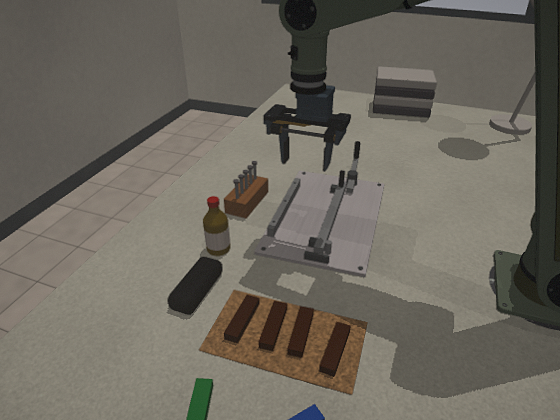

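View pics/wrist0.png

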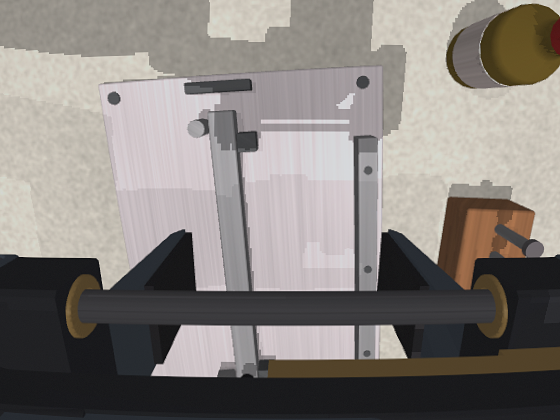

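The scene view shows four brown blanks on the mat at about (265,158), (282,165), (297,170) and (315,174). The look-alikes are blue at (300,139) and green at (336,147). The bottle is at (338,205), the case at (350,188), the block at (312,262), and the lever knob at (163,288). Next I'll measure the plate and the blanks.

Run:
```python
from h import *
import pickle
a=pickle.load(open('a0.pkl','rb'))
for (im,c),n,p in zip(a,('scene','side','wrist'),((230,270),(350,215),(300,200))):
    hsv=cv2.cvtColor(im,cv2.COLOR_RGB2HSV); print(n,'plate',im[p[1],p[0]],hsv[p[1],p[0]])
    # plate: low-sat, hue purple/pink vs bench yellow-ish
    x=im.astype(int); m=((x[...,2]-x[...,1])>=2).astype(np.uint8)&((x.sum(2)>300).astype(np.uint8))
    m=cv2.morphologyEx(m,cv2.MORPH_CLOSE,np.ones((3,3)))
    k,l,st,_=cv2.connectedComponentsWithStats(m)
    if n!='wrist':
        i=l[p[1],p[0]]; print(i,st[i])
        cs,_=cv2.findContours((l==i).astype(np.uint8),cv2.RETR_EXTERNAL,cv2.CHAIN_APPROX_NONE)
        h=cv2.convexHull(max(cs,key=cv2.contourArea)); ap=cv2.approxPolyDP(h,5,True).reshape(-1,2); print(ap.tolist()); print(toplane(c,ap,.012).round(3).tolist())
        w=toplane(c,h.reshape(-1,2),.012)[:,:2]; print(cv2.minAreaRect(w.astype(np.float32)*1000))
    br=(hsv[...,2]<95)&(x[...,0]-x[...,2]>=18)&(x[...,0]>x[...,1]*1.35)
    k,l,st,ce=cv2.connectedComponentsWithStats(br.astype(np.uint8))
    for i in range(1,k):
        if st[i,4]>60:
            ct,_=cv2.findContours((l==i).astype(np.uint8),0,1); print('br',st[i],ce[i].round(1),toplane(c,ce[i],.02).round(3)[0])
b=a[1][0][280:400,190:380]; cv2.imwrite('pics/c1.png',cv2.resize(b,None,fx=4,fy=4,interpolation=2)[...,::-1])
b=a[0][0][180:310,140:320]; cv2.imwrite('pics/c2.png',cv2.resize(b,None,fx=4,fy=4,interpolation=2)[...,::-1])
```

```text
scene plate [146 138 133] [ 12  23 146]
0 [     0      0    560    420 235191]
[[559, 0], [559, 419], [0, 419], [0, 0]]
[[1.301, 3.689, 0.012], [1.459, -0.285, 0.012], [0.405, -0.84, 0.012], [-2.639, 1.475, 0.012]]
((198.7496337890625, 1037.92578125), (4520.1259765625, 3542.20556640625), 29.33356285095215)
br [   0    4   59   52 1704] [25.8 28. ] [-1.703  1.004  0.02 ]
br [58 62 10 31 65] [62.4 77.7] [-0.81   0.515  0.02 ]
br [388  75  53  28 448] [415.   88.4] [0.715 1.166 0.02 ]
br [378  90  70  37 754] [411.9 109.7] [0.762 0.945 0.02 ]
br [  0 119  21  22 188] [  9.2 129.5] [-0.617  0.038  0.02 ]
br [253 150  38  28 392] [271.3 162.7] [0.446 0.302 0.02 ]
br [287 160  20  22 246] [296.6 170.3] [0.544 0.3   0.02 ]
br [304 164  22  22 252] [314.9 174.6] [0.609 0.306 0.02 ]
br [288 246  47  44 519] [309.9 273.7] [ 0.791 -0.127  0.02 ]
side plate [135 129 126] [ 10  17 135]
0 [     0      0    560    420 234073]
[[559, 0], [559, 419], [0, 419], [0, 0]]
[[-0.885, -5.227, 0.012], [0.014, 0.335, 0.012], [0.89, 0.659, 0.012], [5.235, -2.927, 0.012]]
((1315.02978515625, -1787.918701171875), (6538.650390625, 4889.9677734375), 20.593658447265625)
br [224 294  36  43 617] [241.3 315.5] [0.604 0.316 0.02 ]
br [258 301  30  45 657] [272.7 322.9] [0.537 0.311 0.02 ]
br [287 307  27  46 704] [300.4 329.5] [0.48  0.308 0.02 ]
br [319 322  32  50 772] [334.8 345.8] [0.406 0.322 0.02 ]
wrist plate [198 188 192] [168  13 198]
br [550  17  10  38 270] [555.4  36.4] [0.829 0.142 0.02 ]
br [ 438  198   93   82 2019] [463.  226.9] [ 0.758 -0.046  0.02 ]
```

View pics/c2.png

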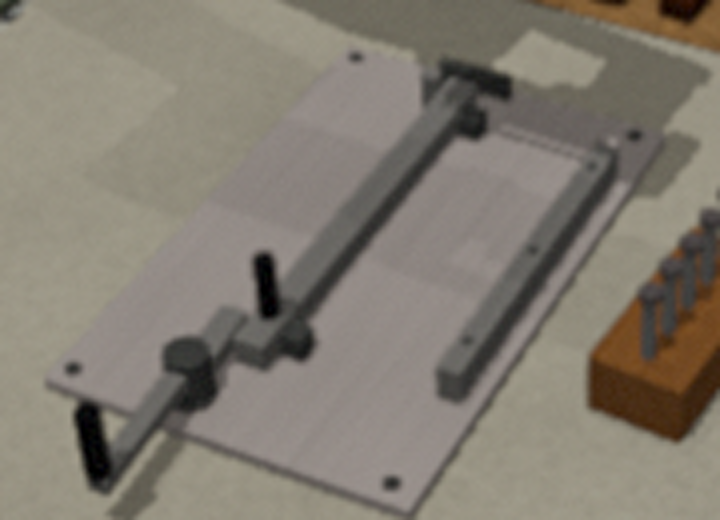

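View pics/c1.png

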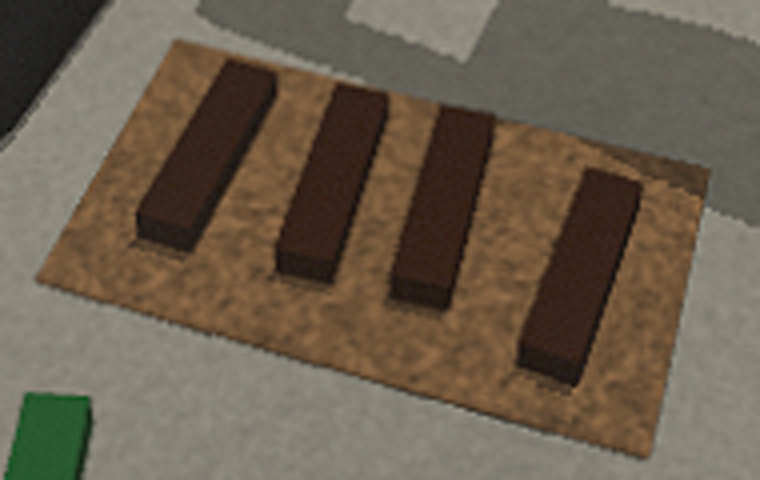

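The crops show four brown blanks and the jig clearly. I'll convert the hand-read corners to world points.

```bash
cat > fit.py <<'E'
from h import *
import pickle
from scipy.optimize import least_squares
a=pickle.load(open('a0.pkl','rb'))
ps=np.array([[48,383],[410,514],[660,140]])/4-.375+np.array([140,180])
A=toplane(a[0][1],ps,.012); print('scene corners',A.round(4).tolist(), [np.linalg.norm(A[i]-A[j]).round(4) for i,j in((0,1),(1,2))])
pw=[[100,85],[382,66]]; print('wrist',toplane(a[2][1],pw,.012).round(4).tolist())
pd=[[258,258],[365,273],[383,184]]; print('side',toplane(a[1][1],pd,.012).round(4).tolist())
hub=np.array([190,350])/4-.375+np.array([140,180]); print('hub',toplane(a[0][1],hub,.05).round(4))
B=[[(227,60),(275,73),(190,224),(137,213)],[(337,85),(387,97),(333,258),(278,247)],[(444,105),(493,118),(448,286),(392,274)],[(590,168),(640,183),(577,357),(521,345)]]
for b in B:
    w=toplane(a[1][1],np.array(b)/4-.375+np.array([190,280]),.024); m=w.mean(0); d=(w[0]+w[1]-w[2]-w[3])[:2]; print('blank',m.round(4),'len',np.linalg.norm(d/2).round(4),'yaw of long axis deg',np.degrees(np.arctan2(d[1],d[0])).round(1))
E
python3 fit.py
```

```text
scene corners [[0.4239, -0.3231, 0.012], [0.6926, -0.3072, 0.012], [0.6672, 0.103, 0.012]] [np.float64(0.2692), np.float64(0.411)]
wrist [[0.3949, 0.0951, 0.012], [0.6652, 0.1106, 0.012]]
side [[0.6447, 0.1342, 0.012], [0.3928, 0.0965, 0.012], [0.4178, -0.3131, 0.012]]
hub [[ 0.5153 -0.2826  0.05  ]]
blank [0.6022 0.3158 0.024 ] len 0.106 yaw of long axis deg -89.8
blank [0.5356 0.3108 0.024 ] len 0.1052 yaw of long axis deg -84.1
blank [0.4794 0.3058 0.024 ] len 0.1069 yaw of long axis deg -84.5
blank [0.4055 0.3211 0.024 ] len 0.1077 yaw of long axis deg -92.1
```

```bash
cat >> h.py <<'E'
def tool(): 
    s=r.sense(); M=Ro.from_quat(s['orientation']).as_matrix(); return np.array(s['eef_pos']),M,np.degrees(np.arctan2(-M[0,0],M[1,0]))
def to(x,y,z,yaw=0):
    "deltas (total, in units) to a tool-down pose; yaw anticlockwise deg, 0 = start"
    p,M,_=tool(); G=Ro.from_euler('z',yaw,degrees=True).as_matrix()@np.array([[0,1,0],[1,0,0],[0,0,-1.]])
    return (M.T@(np.array([x,y,z])-p)/.05).round(3),(Ro.from_matrix(M.T@G).as_rotvec()/(np.pi/2)).round(4)
E
python3 - <<'E'
from h import *
import pickle
c=pickle.load(open('a0.pkl','rb'))[2][1]
print(toplane(c,[[280,210],[280,30],[20,210]],.0).round(3)); print(to(.50,-.30,.40),tool()[2])
E
```

```text
[[ 0.568 -0.034  0.   ]
 [ 0.569  0.144 -0.   ]
 [ 0.279 -0.034  0.   ]]
(array([-6.   , -1.498,  0.085]), array([-0.0008, -0.    ,  0.    ])) 0.0025133584706032645
```

Request:
send_rows(deltas=[[-1, -0.15, 0, 0, 0, 0], [-1, -0.15, 0, 0, 0, 0], [-1, -0.15, 0, 0, 0, 0], [-1, -0.15, 0, 0, 0, 0], [-1, -0.15, 0, 0, 0, 0], [-1, -0.15, 0, 0, 0, 0], [-1, -0.15, -0.2, 0, 0, 0], [-0.8, 0, -0.2, 0, 0, 0]], hand=0.5)

```text
clock: 1.15
eef_pos: [0.5217, -0.392, 0.4245]
orientation: [0.708, 0.707, -0.0, -0.0]
wrist_force: [0.2, 0.1, -0.2]
grip_width: 0.0457
grasp_force: 0.0
```

Request:
send_rows(deltas=[[0, 0, 0, 0, 0, 0]])

```text
clock: 1.27
eef_pos: [0.5221, -0.3926, 0.4246]
orientation: [0.708, 0.706, -0.0, 0.001]
wrist_force: [-1.0, 0.5, -0.2]
grip_width: 0.0458
grasp_force: 0.0
```

Run:
```python
from h import *
import pickle
a=shot('wrist','w1.png'); pickle.dump(a,open('w1.pkl','wb')); s=r.sense(); print(tool(),s['joints'],s['grip_width'],s['clock'])
```

```text
(array([ 0.52219292, -0.39095113,  0.42415646]), array([[ 2.03966079e-03,  9.99997853e-01, -3.64773933e-04],
       [ 9.99997458e-01, -2.03930915e-03,  9.61778922e-04],
       [ 9.61032970e-04, -3.66734708e-04, -9.99999471e-01]]), np.float64(-0.11686408999575311)) [-6.60399696e-01  4.33991067e-01  1.33847990e+00  5.46783914e-04
  1.36999979e+00 -6.58469500e-01] 0.04559051134969522 1.325
```

View pics/w1.png

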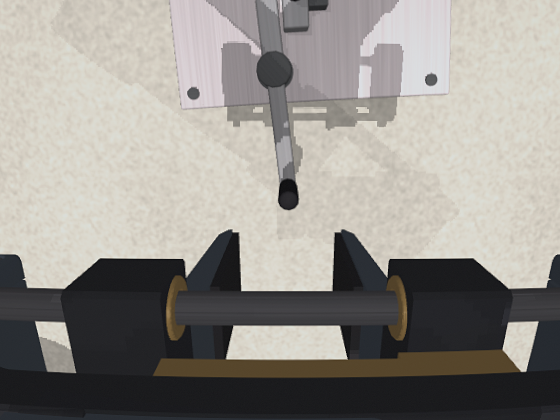

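The plate's near corners are at (182,109) and (448,94), the hub top at (275,69) and the knob top at (288,201).

Run:
```python
from h import *
import pickle
c=pickle.load(open('w1.pkl','rb'))[1]; c0=pickle.load(open('a0.pkl','rb'))[2][1]
J=np.array([[-185,-225],[90,-225],[-185,195],[90,195],[-86.5,-195],[-86.5,-305]])/1000
W=np.r_[toplane(c,[[182,109],[448,94]],.012),toplane(c0,[[100,85],[382,66]],.012),toplane(c,[[275,69]],.05),toplane(c,[[288,201]],.1)][:,:2]
print(W.round(4))
def fit(i):
    j=J[i]-J[i].mean(0); w=W[i]-W[i].mean(0); th=np.arctan2((j[:,0]*w[:,1]-j[:,1]*w[:,0]).sum(),(j*w).sum())
    R=np.array([[np.cos(th),-np.sin(th)],[np.sin(th),np.cos(th)]]); t=W[i].mean(0)-R@J[i].mean(0); return th,R,t
for i in (range(6),range(4)):
    th,R,t=fit(list(i)); print(np.degrees(th),t.round(4)); print(((W-(J@R.T+t))*1000).round(1).tolist())
```

```text
[[ 0.417  -0.3219]
 [ 0.6883 -0.3071]
 [ 0.3949  0.0951]
 [ 0.6652  0.1106]
 [ 0.5134 -0.2872]
 [ 0.5245 -0.3963]]
3.3708927919671132 [ 0.5888 -0.0877]
[[-0.4, 1.3], [-3.6, -0.0], [2.3, -0.9], [-1.9, -1.7], [-0.5, 0.3], [4.1, 1.0]]
3.124863859322019 [ 0.5879 -0.0883]
[[1.5, 1.1], [-1.8, 0.9], [2.3, -1.2], [-2.0, -0.8], [1.2, 0.5], [6.3, 1.2]]
```

Request:
send_rows(deltas=[[-0.1, 0.02, 0.6, 0, 0, -0.046], [0, 0, 0.9, 0, 0, 0], [0, 0, 0.9, 0, 0, 0], [0, 0, 0.9, 0, 0, 0], [0, 0, 0.28, 0, 0, 0], [0, 0, 0, 0, 0, 0]])

```text
clock: 2.08
eef_pos: [0.5238, -0.3942, 0.2455]
orientation: [0.681, 0.733, 0.0, -0.001]
wrist_force: [0.1, 0.1, 0.6]
grip_width: 0.0455
grasp_force: 0.0
```

Request:
send_rows(deltas=[[0, 0, 0, 0, 0, 0], [0, 0, 0, 0, 0, 0], [0, 0, 0, 0, 0, 0]], hand=0)

```text
clock: 2.45
eef_pos: [0.5236, -0.3951, 0.2469]
orientation: [0.681, 0.732, 0.0, 0.001]
wrist_force: [0.2, 0.9, 0.3]
grip_width: 0.0185
grasp_force: 0.4
```

Run:
```python
from h import *
print(tool(),r.sense()['joints'])
```

```text
(array([ 0.52363084, -0.39512932,  0.24693632]), array([[-0.07210943,  0.99739541,  0.00162116],
       [ 0.9973959 ,  0.07211137, -0.00116655],
       [-0.00128041,  0.00153282, -0.99999801]]), np.float64(4.135158546823475)) [-6.63985090e-01  5.68811292e-01  1.57458255e+00  9.57230675e-05
  9.96203182e-01 -7.36210147e-01]
```

Request:
send_rows(deltas=[[0.0335, 0.383, 0, 0, 0, -0.111], [0.0335, 0.383, 0, 0, 0, -0.111], [0.0335, 0.383, 0, 0, 0, -0.111], [0.0335, 0.383, 0, 0, 0, -0.111], [0.0335, 0.383, 0, 0, 0, -0.111], [0.0335, 0.383, 0, 0, 0, -0.111], [0.0335, 0.383, 0, 0, 0, -0.111], [0.0335, 0.383, 0, 0, 0, -0.111]])

```text
clock: 3.45
eef_pos: [0.6222, -0.2957, 0.2466]
orientation: [0.049, 0.999, 0.001, -0.006]
wrist_force: [-17.2, 0.1, 10.4]
grip_width: 0.0172
grasp_force: 30.0
```

Request:
send_rows(deltas=[[0.01, 0.14, 0, 0, 0, -0.04], [0.01, 0.14, 0, 0, 0, -0.04], [0, 0, 0, 0, 0, 0]])

```text
clock: 3.82
eef_pos: [0.6222, -0.282, 0.2467]
orientation: [-0.011, 1.0, 0.001, -0.005]
wrist_force: [-12.5, 1.6, 9.1]
grip_width: 0.0175
grasp_force: 30.0
```

Run:
```python
from h import *
p,_,y=tool(); v=p[:2]-[.5134,-.2872]; print(p,y,np.hypot(*v),np.degrees(np.arctan2(v[1],v[0])))
```

```text
[ 0.62218654 -0.28195308  0.246685  ] 91.31678357556443 0.10891300287045264 2.761312882389728
```

Request:
send_rows(deltas=[[0, 0.06, 0, 0, 0, -0.01], [0, 0.06, 0, 0, 0, -0.01], [0, 0, 0, 0, 0, 0]])

```text
clock: 4.2
eef_pos: [0.6218, -0.2796, 0.2467]
orientation: [-0.027, 1.0, -0.003, -0.004]
wrist_force: [-14.0, -11.7, 5.3]
grip_width: 0.0171
grasp_force: 30.0
```

Request:
send_rows(deltas=[[0, 0, 0, 0, 0, 0], [0, 0, 0, 0, 0, 0], [0, 0, -0.8, 0, 0, 0], [0, 0, -0.8, 0, 0, 0.11], [0, 0, 0, 0, 0, 0.11], [0, 0, 0, 0, 0, 0.11], [0, 0, 0, 0, 0, 0.11], [0, 0, 0, 0, 0, 0.11]], hand=0.5)

```text
clock: 5.2
eef_pos: [0.6255, -0.2757, 0.3258]
orientation: [0.397, 0.918, 0.0, 0.0]
wrist_force: [0.8, -0.5, 0.2]
grip_width: 0.0456
grasp_force: 0.0
```

Request:
send_rows(deltas=[[0, 0, 0, 0, 0, 0.11], [0, 0, 0, 0, 0, 0.11], [0, 0, 0, 0, 0, 0.11], [0, 0, 0, 0, 0, 0.11], [0, 0, 0, 0, 0, 0]])

```text
clock: 5.82
eef_pos: [0.6255, -0.2758, 0.3258]
orientation: [0.681, 0.732, 0.0, 0.0]
wrist_force: [-0.1, -0.9, -0.2]
grip_width: 0.0455
grasp_force: 0.0
```

Run:
```python
from h import *
print(tool()[0],tool()[2],to(.525,-.30,.33,3.3),to(.5325,-.2214,.24,3.3))
a=shot('scene')[0]; cv2.imwrite('pics/s1.png',cv2.resize(a[120:320,140:360],None,fx=3,fy=3)[...,::-1])
```

```text
[ 0.62546751 -0.27580122  0.32582072] 4.114265986981009 (array([-0.339, -2.039, -0.084]), array([ 0.0002, -0.0001,  0.009 ])) (array([ 1.218, -1.777,  1.716]), array([ 0.0002, -0.0001,  0.009 ]))
```

View pics/s1.png

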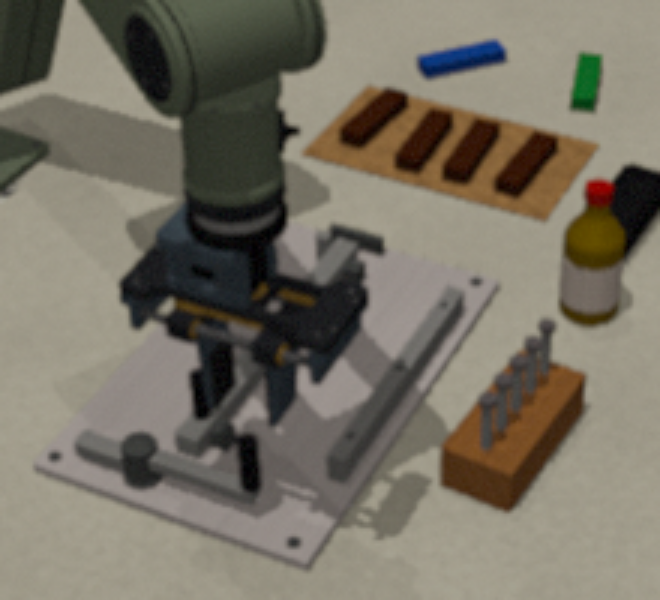

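The lever is open: its handle points at the fence and the knob is at about (248,462) in the crop. Next is the peg.

Request:
send_rows(deltas=[[0.4, -0.6, 0, 0, 0, 0.009], [0.4, -0.6, 0, 0, 0, 0], [0.42, -0.58, 0, 0, 0, 0], [0, 0, 0.6, 0, 0, 0], [0, 0, 0.6, 0, 0, 0], [0, 0, 0.5, 0, 0, 0], [0, 0, 0, 0, 0, 0]])

```text
clock: 6.75
eef_pos: [0.5322, -0.2203, 0.2392]
orientation: [0.687, 0.727, -0.001, -0.002]
wrist_force: [-1.0, -0.3, 0.4]
grip_width: 0.0455
grasp_force: 0.0
```

Request:
send_rows(deltas=[[0, 0, 0, 0, 0, 0], [0, 0, 0, 0, 0, 0], [0, 0, 0, 0, 0, 0]], hand=0)

```text
clock: 7.12
eef_pos: [0.5326, -0.2208, 0.2417]
orientation: [0.687, 0.726, -0.0, 0.0]
wrist_force: [-5.9, -1.9, 5.9]
grip_width: 0.0183
grasp_force: 3.7
```

Request:
send_rows(deltas=[[-0.012, -0.193, 0, 0, 0, 0.0222], [-0.012, -0.193, 0, 0, 0, 0.0222], [-0.012, -0.193, 0, 0, 0, 0.0222], [-0.012, -0.193, 0, 0, 0, 0.0222], [-0.012, -0.193, 0, 0, 0, 0.0222], [-0.012, -0.193, 0, 0, 0, 0.0222], [-0.012, -0.193, 0, 0, 0, 0.0222], [-0.012, -0.193, 0, 0, 0, 0.0222]])

```text
clock: 8.12
eef_pos: [0.4557, -0.2207, 0.2415]
orientation: [0.782, 0.623, 0.001, 0.002]
wrist_force: [3.1, -1.0, 2.1]
grip_width: 0.0154
grasp_force: 30.0
```

Request:
send_rows(deltas=[[0, 0, 0, 0, 0, 0], [0, 0, 0, 0, 0, 0], [0, 0, 0, 0, 0, 0], [0, 0, -0.8, 0, 0, 0], [0, 0, -0.8, 0, 0, 0], [0, 0, -0.8, 0, 0, 0]], hand=0.5)

```text
clock: 8.88
eef_pos: [0.4553, -0.2202, 0.3614]
orientation: [0.782, 0.624, -0.001, -0.001]
wrist_force: [-0.6, -0.4, 0.4]
grip_width: 0.0459
grasp_force: 0.0
```

Run:
```python
from h import *
import pickle
print(tool()[0],tool()[2],to(.5,.25,.42,0))
a=shot('scene'); b=shot('side'); pickle.dump((a,b),open('s2.pkl','wb'))
v=np.hstack([cv2.resize(a[0][180:320,140:330],None,fx=2,fy=2),cv2.resize(b[0][150:290,240:430],None,fx=2,fy=2)]); cv2.imwrite('pics/s2.png',v[...,::-1])
```

```text
[ 0.45533462 -0.2201811   0.36138871] -12.822400071618251 (array([ 9.368, -1.218, -1.166]), array([-0.0013, -0.0004, -0.1425]))
```

View pics/s2.png

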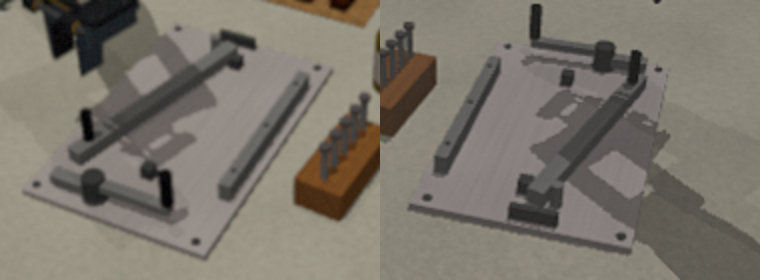

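The bar is now swung out, with its peg at (87,122) in the left half. Next I'll look at the mat.

Request:
send_rows(deltas=[[0, 0, -0.6, 0, 0, -0.07], [0, 0, -0.6, 0, 0, -0.072], [1, 0.1, 0, 0, 0, 0], [1, 0.1, 0, 0, 0, 0], [1, 0.1, 0, 0, 0, 0], [1, 0.1, 0, 0, 0, 0], [1, 0.1, 0, 0, 0, 0], [1, 0.1, 0, 0, 0, 0]])

```text
clock: 9.98
eef_pos: [0.4856, 0.0813, 0.4195]
orientation: [0.707, 0.707, -0.001, -0.001]
wrist_force: [0.2, -0.3, 0.0]
grip_width: 0.0457
grasp_force: 0.0
```

Request:
send_rows(deltas=[[1, 0.1, 0, 0, 0, 0], [1, 0.1, 0, 0, 0, 0], [0.8, 0, 0, 0, 0, 0], [0, 0, 0, 0, 0, 0]])

```text
clock: 10.48
eef_pos: [0.4958, 0.2219, 0.419]
orientation: [0.706, 0.708, -0.001, -0.001]
wrist_force: [0.7, 0.2, -0.3]
grip_width: 0.0456
grasp_force: 0.0
```

```bash
cat > mat.py <<'E'
from h import *
import sys
def blanks(c_im,box=None):
    im,c=c_im; x=im.astype(int)
    br=(x.max(2)<110)&(x[...,0]-x[...,2]>=18)&(x[...,0]>x[...,1]*1.35)
    br[235:]=0
    k,l,st,ce=cv2.connectedComponentsWithStats(cv2.morphologyEx(br.astype(np.uint8),cv2.MORPH_OPEN,np.ones((3,3))))
    out=[]
    for i in range(1,k):
        if st[i,4]<400: continue
        ct=max(cv2.findContours((l==i).astype(np.uint8),0,1)[0],key=cv2.contourArea).reshape(-1,2)
        w=toplane(c,ct,.024)[:,:2]; (cx,cy),(a,b),an=cv2.minAreaRect((w*1000).astype(np.float32))
        if a<b: a,b,an=b,a,an+90
        out.append((cx,cy,a,b,(an+90)%180-90 ))
        print(st[i,:4],'c',round(cx,1),round(cy,1),'LxW',round(a,1),round(b,1),'long axis deg',round(an%180,1), 'top px',im[l==i].mean(0).round())
    return out
if __name__=='__main__':
    a=shot('wrist','m%s.png'%sys.argv[1]); print(tool()[0],tool()[2]); blanks(a)
E
python3 mat.py 1
```

```text
[0.49576182 0.22047317 0.41919743] 0.08649084830699619
[178  20  36 118] c 408.0 319.1 LxW 108.8 33.1 long axis deg 88.3 top px [68. 43. 33.]
[377  27  41 117] c 600.7 313.9 LxW 108.6 33.5 long axis deg 90.1 top px [78. 50. 38.]
[310  31  39 119] c 536.7 308.1 LxW 109.0 30.9 long axis deg 95.6 top px [77. 50. 40.]
[250  36  42 119] c 480.6 303.2 LxW 109.1 30.0 long axis deg 95.7 top px [80. 52. 41.]
```

View pics/m1.png

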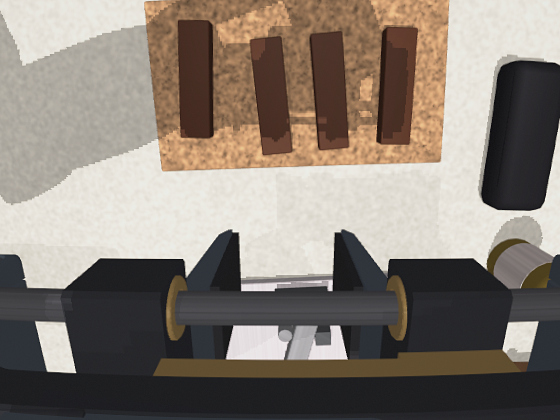

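Four blanks are seen at (195,78), (271,95), (329,90) and (397,85). I'll pick the rightmost first.

Request:
send_rows(deltas=[[0.6, 0.7, 0, 0, 0, 0], [0.6, 0.7, 0.4, 0, 0, 0], [0.67, 0.7, 0.8, 0, 0, 0], [0, 0, 0.9, 0, 0, 0], [0, 0, 0.9, 0, 0, 0], [0, 0, 0.8, 0, 0, 0], [0, 0, 0.6, 0, 0, 0], [0, 0, 0, 0, 0, 0]])

```text
clock: 11.52
eef_pos: [0.6007, 0.3111, 0.1988]
orientation: [0.708, 0.706, -0.002, -0.001]
wrist_force: [0.0, -0.3, -0.7]
grip_width: 0.0458
grasp_force: 0.0
```

Request:
send_rows(deltas=[[0, 0, 0, 0, 0, 0], [0, 0, 0, 0, 0, 0], [0, 0, 0, 0, 0, 0], [0, 0, 0, 0, 0, 0]], hand=0)

```text
clock: 12.02
eef_pos: [0.6012, 0.3127, 0.2022]
orientation: [0.707, 0.707, 0.001, 0.001]
wrist_force: [0.3, -1.5, 3.6]
grip_width: 0.0298
grasp_force: 3.0
```

Request:
send_rows(deltas=[[0, 0, -0.8, 0, 0, 0], [0, 0, -0.9, 0, 0, 0], [0, 0, -0.9, 0, 0, -0.115], [0, 0, 0, 0, 0, -0.115], [0, 0, 0, 0, 0, -0.115], [0, 0, 0, 0, 0, -0.115], [0, 0, 0, 0, 0, -0.115], [0, 0, 0, 0, 0, -0.115]])

```text
clock: 13.02
eef_pos: [0.6006, 0.3131, 0.3305]
orientation: [0.239, 0.971, -0.0, -0.001]
wrist_force: [0.3, 0.7, -1.4]
grip_width: 0.0296
grasp_force: 30.0
```

Request:
send_rows(deltas=[[0, 0, 0, 0, 0, -0.115], [0, 0, 0, 0, 0, -0.115], [0, 0, 0, 0, 0, -0.116], [0, 0, 0, 0, 0, 0]])

```text
clock: 13.52
eef_pos: [0.6006, 0.313, 0.3305]
orientation: [-0.027, 1.0, -0.0, -0.0]
wrist_force: [0.4, 0.6, -1.4]
grip_width: 0.0299
grasp_force: 30.0
```

Run:
```python
from h import *
print(tool()[0],tool()[2],to(.5805,-.0033,.33,93.3),r.sense()['joints'].round(2),r.sense()['grip_width'])
```

```text
[0.6006268  0.31301939 0.33053554] 93.0737049233053 (array([ 0.741, -6.296,  0.012]), array([-0.    , -0.0006, -0.0025])) [ 0.46  0.53  1.42  0.    1.2  -1.16] 0.02986705391832454
```

Request:
send_rows(deltas=[[0.12, -0.9, 0, 0, 0, -0.0025], [0.1, -0.9, 0, 0, 0, 0], [0.1, -0.9, 0, 0, 0, 0], [0.1, -0.9, 0, 0, 0, 0], [0.1, -0.9, 0, 0, 0, 0], [0.1, -0.9, 0, 0, 0, 0], [0.12, -0.9, 0, 0, 0, 0], [0, 0, 0, 0, 0, 0]])

```text
clock: 14.52
eef_pos: [0.5822, -0.0062, 0.3309]
orientation: [-0.026, 1.0, -0.0, -0.0]
wrist_force: [-0.3, 0.2, -1.1]
grip_width: 0.0298
grasp_force: 30.0
```

Run:
```python
from h import *
print(tool()[0],tool()[2],to(.5805,-.0033,.213,93.3),r.sense()['joints'].round(2),r.sense()['grip_width'])
```

```text
[ 0.58215236 -0.00622962  0.33093279] 93.01203542509367 (array([0.029, 0.061, 2.359]), array([-0.0002, -0.0002, -0.0032])) [-0.03  0.39  1.66 -0.    1.1  -1.65] 0.029802207308368637
```

Request:
send_rows(deltas=[[0.03, 0.06, 0.7, 0, 0, -0.003], [0, 0, 0.8, 0, 0, 0], [0, 0, 0.5, 0, 0, 0], [0, 0, 0.2, 0, 0, 0], [0, 0, 0.16, 0, 0, 0], [0, 0, 0, 0, 0, 0]])

```text
clock: 15.28
eef_pos: [0.5811, -0.0006, 0.2132]
orientation: [-0.032, 0.999, 0.0, 0.0]
wrist_force: [0.5, -0.3, -1.3]
grip_width: 0.0299
grasp_force: 30.0
```

Request:
send_rows(deltas=[[0, 0, 0.04, 0, 0, 0], [0, 0, 0, 0, 0, 0]])

```text
clock: 15.52
eef_pos: [0.581, -0.0009, 0.2115]
orientation: [-0.032, 0.999, -0.0, 0.001]
wrist_force: [-0.2, -0.8, -1.1]
grip_width: 0.0296
grasp_force: 30.0
```

Request:
send_rows(deltas=[[0, 0, 0.03, 0, 0, 0], [0, 0, 0, 0, 0, 0]])

```text
clock: 15.78
eef_pos: [0.5811, -0.0009, 0.2101]
orientation: [-0.032, 0.999, -0.0, 0.001]
wrist_force: [-0.6, -0.2, 4.0]
grip_width: 0.0298
grasp_force: 30.0
```

Request:
send_rows(deltas=[[0, 0, 0, 0, 0, 0], [0, 0, 0, 0, 0, 0], [0, 0, 0, 0, 0, 0], [0, 0, -0.7, 0, 0, 0], [0, 0, -0.9, 0, 0, 0], [0, 0, -0.9, 0, 0, 0]], hand=0.46)

```text
clock: 16.52
eef_pos: [0.5807, -0.0009, 0.3355]
orientation: [-0.032, 0.999, 0.0, -0.0]
wrist_force: [0.9, 0.3, -0.0]
grip_width: 0.0419
grasp_force: 0.0
```

Request:
send_rows(deltas=[[0, 1, 0, 0, 0, 0], [0, 1, 0, 0, 0, 0], [0, 1, 0, 0, 0, 0], [0, 1, 0, 0, 0, 0], [0, 1, 0, 0, 0, 0.115], [0, 0, 0, 0, 0, 0.115], [0, 0, 0, 0, 0, 0.115], [0, 0, 0, 0, 0, 0.115]])

```text
clock: 17.52
eef_pos: [0.5646, 0.2489, 0.3341]
orientation: [0.326, 0.945, -0.0, -0.0]
wrist_force: [0.4, 0.0, -0.2]
grip_width: 0.0421
grasp_force: 0.0
```

Request:
send_rows(deltas=[[0, 0, -0.4, 0, 0, 0.115], [0, 0, -0.5, 0, 0, 0.115], [0, 0, -0.5, 0, 0, 0.115], [0, 0, 0, 0, 0, 0.115], [0, 0, 0, 0, 0, 0.105], [0, 0, 0, 0, 0, 0]])

```text
clock: 18.27
eef_pos: [0.5647, 0.2486, 0.4043]
orientation: [0.698, 0.717, -0.0, -0.0]
wrist_force: [-0.2, -0.4, -1.1]
grip_width: 0.0418
grasp_force: 0.0
```

```bash
cat >> h.py <<'E'
SL={85:(.5805,-.0033),30:(.5837,-.0582),-25:(.5868,-.1131),-80:(.590,-.1680)}
E
python3 mat.py 2
python3 - <<'E'
from h import *
print(to(.5367,.308,.199,5.6))
b=shot('side')[0]; cv2.imwrite('pics/s3.png',cv2.resize(b[150:400,180:430],None,fx=2,fy=2)[...,::-1])
E
```

```text
[0.56475634 0.24861294 0.40424048] 1.5912377833214075
[103  45  41 119] c 409.9 319.3 LxW 109.3 36.4 long axis deg 88.4 top px [62. 38. 28.]
[237  58  42 120] c 537.6 308.6 LxW 109.1 30.4 long axis deg 95.6 top px [82. 54. 42.]
[176  63  48 119] c 482.4 303.6 LxW 109.3 32.9 long axis deg 96.2 top px [76. 48. 37.]
(array([ 1.204, -0.526,  4.105]), array([-0.0002,  0.0001, -0.0445]))
```

View pics/s3.png

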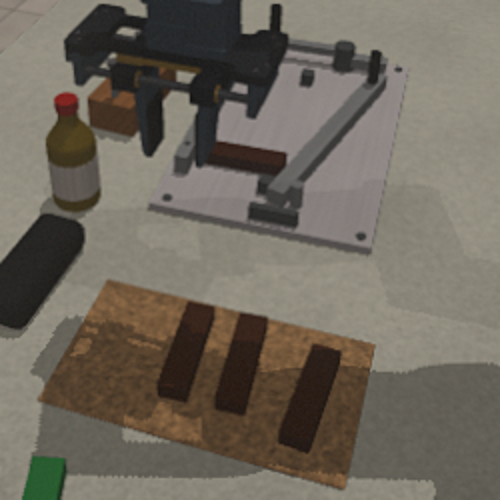

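Blank 1 lies square on the bed at (245,155). Now blank 2.

Request:
send_rows(deltas=[[0.6, -0.26, 0.4, 0, 0, 0], [0.6, -0.26, 0.6, 0, 0, -0.0445], [0, 0, 0.9, 0, 0, 0], [0, 0, 0.9, 0, 0, 0], [0, 0, 0.8, 0, 0, 0], [0, 0, 0.5, 0, 0, 0], [0, 0, 0, 0, 0, 0]])

```text
clock: 19.25
eef_pos: [0.5372, 0.3079, 0.1979]
orientation: [0.672, 0.74, -0.001, -0.0]
wrist_force: [0.0, -0.9, 0.1]
grip_width: 0.0421
grasp_force: 0.0
```

Request:
send_rows(deltas=[[0, 0, 0, 0, 0, 0], [0, 0, 0, 0, 0, 0], [0, 0, 0, 0, 0, 0], [0, 0, 0, 0, 0, 0]], hand=0)

```text
clock: 19.75
eef_pos: [0.5374, 0.308, 0.2]
orientation: [0.673, 0.74, 0.0, 0.0]
wrist_force: [-0.4, -0.8, 0.7]
grip_width: 0.0298
grasp_force: 30.0
```

Request:
send_rows(deltas=[[0, 0, -0.8, 0, 0, 0], [0, 0, -0.9, 0, 0, 0], [0, 0, -0.9, 0, 0, -0.11], [0, 0, 0, 0, 0, -0.11], [0, 0, 0, 0, 0, -0.11], [0, 0, 0, 0, 0, -0.11], [0, 0, 0, 0, 0, -0.11], [0, 0, 0, 0, 0, -0.11]])

```text
clock: 20.75
eef_pos: [0.5372, 0.3079, 0.3294]
orientation: [0.215, 0.977, -0.0, -0.0]
wrist_force: [-0.2, -0.4, -0.7]
grip_width: 0.0295
grasp_force: 30.0
```

Request:
send_rows(deltas=[[0, 0, 0, 0, 0, -0.11], [0, 0, 0, 0, 0, -0.11], [0, 0, 0, 0, 0, -0.094], [0, 0, 0, 0, 0, 0]])

```text
clock: 21.25
eef_pos: [0.5372, 0.3079, 0.3294]
orientation: [-0.026, 1.0, -0.0, -0.0]
wrist_force: [-0.2, -0.2, -1.3]
grip_width: 0.03
grasp_force: 30.0
```

Run:
```python
from h import *
print(tool()[0],tool()[2],to(*SL[30],.33,93.3),r.sense()['grip_width'])
```

```text
[0.53719169 0.30789088 0.32937275] 92.997650228806 (array([-0.546, -7.36 , -0.012]), array([-0.0001, -0.0001, -0.0034])) 0.029995830447447157
```

Request:
send_rows(deltas=[[-0.068, -0.92, 0, 0, 0, -0.003], [-0.068, -0.92, 0, 0, 0, 0], [-0.068, -0.92, 0, 0, 0, 0], [-0.068, -0.92, 0, 0, 0, 0], [-0.068, -0.92, 0, 0, 0, 0], [-0.068, -0.92, 0, 0, 0, 0], [-0.068, -0.92, 0, 0, 0, 0], [-0.068, -0.92, 0, 0, 0, 0]])

```text
clock: 22.25
eef_pos: [0.5859, -0.0594, 0.3296]
orientation: [-0.028, 1.0, 0.0, 0.0]
wrist_force: [0.7, -0.6, 0.1]
grip_width: 0.03
grasp_force: 30.0
```

Request:
send_rows(deltas=[[0, 0, 0, 0, 0, 0]])

```text
clock: 22.38
eef_pos: [0.586, -0.0606, 0.3294]
orientation: [-0.026, 1.0, -0.0, 0.0]
wrist_force: [0.4, 0.7, -0.9]
grip_width: 0.0298
grasp_force: 30.0
```

Run:
```python
from h import *
print(tool()[0],tool()[2],to(*SL[30],.21,93.3),r.sense()['grip_width'])
```

```text
[ 0.58604465 -0.06060175  0.32942158] 92.99111488895797 (array([0.045, 0.052, 2.388]), array([-0.0004,  0.0003, -0.0034])) 0.02979996769084328
```

Request:
send_rows(deltas=[[0.04, 0.03, 0.7, 0, 0, -0.003], [0, 0, 0.8, 0, 0, 0], [0, 0, 0.5, 0, 0, 0], [0, 0, 0.25, 0, 0, 0], [0, 0, 0.15, 0, 0, 0], [0, 0, 0.03, 0, 0, 0], [0, 0, 0, 0, 0, 0]])

```text
clock: 23.25
eef_pos: [0.5841, -0.0564, 0.2088]
orientation: [-0.032, 0.999, -0.0, 0.001]
wrist_force: [-0.1, -1.3, -0.9]
grip_width: 0.0298
grasp_force: 30.0
```

Request:
send_rows(deltas=[[0, 0, 0, 0, 0, 0], [0, 0, 0, 0, 0, 0], [0, 0, 0, 0, 0, 0], [0, 0, -0.7, 0, 0, 0], [0, 0, -0.9, 0, 0, 0], [0, 0, -0.9, 0, 0, 0]], hand=0.46)

```text
clock: 24.0
eef_pos: [0.5836, -0.0565, 0.3342]
orientation: [-0.032, 0.999, 0.0, -0.0]
wrist_force: [0.1, 0.1, 0.9]
grip_width: 0.042
grasp_force: 0.0
```

Request:
send_rows(deltas=[[0.2, 1, 0, 0, 0, 0], [0.2, 1, 0, 0, 0, 0], [0.2, 1, 0, 0, 0, 0], [0.2, 1, 0, 0, 0, 0], [0.2, 1, 0, 0, 0, 0.115], [0, 0, 0, 0, 0, 0.115], [0, 0, 0, 0, 0, 0.115], [0, 0, 0, 0, 0, 0.115]])

```text
clock: 25.0
eef_pos: [0.5178, 0.1901, 0.333]
orientation: [0.326, 0.945, 0.0, 0.0]
wrist_force: [-1.1, 0.5, -0.2]
grip_width: 0.042
grasp_force: 0.0
```

Request:
send_rows(deltas=[[0.6, 0.1, -0.4, 0, 0, 0.115], [0, 0, -0.5, 0, 0, 0.115], [0, 0, -0.5, 0, 0, 0.115], [0, 0, 0, 0, 0, 0.115], [0, 0, 0, 0, 0, 0.105], [0, 0, 0, 0, 0, 0]])

```text
clock: 25.75
eef_pos: [0.4972, 0.2121, 0.4031]
orientation: [0.698, 0.716, 0.0, 0.0]
wrist_force: [0.2, 0.0, 0.0]
grip_width: 0.0418
grasp_force: 0.0
```

```bash
python3 mat.py 3
python3 - <<'E'
from h import *
print(to(.4815,.3035,.199,5.8))
E
```

```text
[0.49727731 0.21214159 0.40298719] 1.5451470580668214
[173   2  37 126] c 408.4 319.0 LxW 109.4 33.2 long axis deg 87.9 top px [68. 43. 33.]
[249  22  42 124] c 480.6 303.3 LxW 109.2 29.9 long axis deg 95.7 top px [78. 51. 40.]
(array([ 1.835, -0.266,  4.08 ]), array([ 0.    ,  0.    , -0.0473]))
```

Request:
send_rows(deltas=[[0.9, -0.14, 0.4, 0, 0, 0], [0.93, -0.14, 0.6, 0, 0, -0.047], [0, 0, 0.9, 0, 0, 0], [0, 0, 0.9, 0, 0, 0], [0, 0, 0.8, 0, 0, 0], [0, 0, 0.48, 0, 0, 0], [0, 0, 0, 0, 0, 0]])

```text
clock: 26.68
eef_pos: [0.4811, 0.3033, 0.1976]
orientation: [0.671, 0.742, -0.001, -0.0]
wrist_force: [0.1, -0.2, -0.3]
grip_width: 0.042
grasp_force: 0.0
```

Request:
send_rows(deltas=[[0, 0, 0, 0, 0, 0], [0, 0, 0, 0, 0, 0], [0, 0, 0, 0, 0, 0], [0, 0, 0, 0, 0, 0]], hand=0)

```text
clock: 27.18
eef_pos: [0.4812, 0.3033, 0.1994]
orientation: [0.672, 0.741, 0.0, 0.0]
wrist_force: [-0.6, 0.2, 1.0]
grip_width: 0.0297
grasp_force: 30.0
```

Request:
send_rows(deltas=[[0, 0, -0.8, 0, 0, 0], [0, 0, -0.9, 0, 0, 0], [0, 0, -0.9, 0, 0, -0.11], [0, 0, 0, 0, 0, -0.11], [0, 0, 0, 0, 0, -0.11], [0, 0, 0, 0, 0, -0.11], [0, 0, 0, 0, 0, -0.11], [0, 0, 0, 0, 0, -0.11]])

```text
clock: 28.18
eef_pos: [0.481, 0.3032, 0.3289]
orientation: [0.213, 0.977, -0.0, -0.0]
wrist_force: [0.1, -0.4, -1.2]
grip_width: 0.0297
grasp_force: 30.0
```

Request:
send_rows(deltas=[[0, 0, 0, 0, 0, -0.11], [0, 0, 0, 0, 0, -0.11], [0, 0, 0, 0, 0, -0.096], [0, 0, 0, 0, 0, 0]])

```text
clock: 28.68
eef_pos: [0.481, 0.3032, 0.3289]
orientation: [-0.029, 1.0, -0.0, -0.0]
wrist_force: [0.9, -0.2, -0.8]
grip_width: 0.0297
grasp_force: 30.0
```

Run:
```python
from h import *
print(tool()[0],tool()[2],to(*SL[-25],.33,93.3),r.sense()['grip_width'])
```

```text
[0.48104397 0.30324239 0.32889345] 93.35490059632879 (array([-1.624, -8.436, -0.021]), array([-0.0001, -0.0001,  0.0006])) 0.0297388409406952
```

Request:
send_rows(deltas=[[-0.18, -0.94, 0, 0, 0, 0], [-0.18, -0.94, 0, 0, 0, 0], [-0.18, -0.94, 0, 0, 0, 0], [-0.18, -0.94, 0, 0, 0, 0], [-0.18, -0.94, 0, 0, 0, 0], [-0.18, -0.94, 0, 0, 0, 0], [-0.18, -0.94, 0, 0, 0, 0], [-0.18, -0.94, 0, 0, 0, 0]])

```text
clock: 29.68
eef_pos: [0.5759, -0.0692, 0.3291]
orientation: [-0.029, 1.0, 0.0, 0.0]
wrist_force: [0.3, 0.3, -1.3]
grip_width: 0.0293
grasp_force: 30.0
```

Request:
send_rows(deltas=[[-0.18, -0.9, 0, 0, 0, 0], [0, 0, 0, 0, 0, 0], [0, 0, 0, 0, 0, 0]])

```text
clock: 30.05
eef_pos: [0.5871, -0.1117, 0.3287]
orientation: [-0.029, 1.0, 0.0, -0.0]
wrist_force: [0.1, 0.5, -1.4]
grip_width: 0.0298
grasp_force: 30.0
```

Run:
```python
from h import *
print(tool()[0],tool()[2],to(*SL[-25],.208,93.3),r.sense()['grip_width'])
```

```text
[ 0.58709943 -0.11173098  0.32873352] 93.34870459952174 (array([ 0.006, -0.029,  2.415]), array([ 0.0005, -0.0005,  0.0005])) 0.029822568660408336
```

Request:
send_rows(deltas=[[0, -0.02, 0.7, 0, 0, 0], [0, 0, 0.8, 0, 0, 0], [0, 0, 0.5, 0, 0, 0], [0, 0, 0.25, 0, 0, 0], [0, 0, 0.15, 0, 0, 0], [0, 0, 0.02, 0, 0, 0], [0, 0, 0, 0, 0, 0]])

```text
clock: 30.92
eef_pos: [0.5878, -0.113, 0.2089]
orientation: [-0.03, 1.0, -0.0, 0.001]
wrist_force: [0.3, -0.5, -0.4]
grip_width: 0.0299
grasp_force: 30.0
```

Request:
send_rows(deltas=[[0, 0, 0, 0, 0, 0], [0, 0, 0, 0, 0, 0], [0, 0, 0, 0, 0, 0], [0, 0, -0.7, 0, 0, 0], [0, 0, -0.9, 0, 0, 0], [0, 0, -0.9, 0, 0, 0]], hand=0.46)

```text
clock: 31.68
eef_pos: [0.5873, -0.113, 0.3342]
orientation: [-0.03, 1.0, 0.0, -0.0]
wrist_force: [1.3, 0.0, 0.9]
grip_width: 0.0418
grasp_force: 0.0
```

Request:
send_rows(deltas=[[0.4, 0.9, 0, 0, 0, 0], [0.4, 0.9, 0, 0, 0, 0], [0.4, 0.9, 0, 0, 0, 0], [0.4, 0.9, 0, 0, 0, 0], [0.4, 0.9, 0, 0, 0, 0], [0.4, 0.9, 0, 0, 0, 0], [0.4, 0.9, 0, 0, 0, 0.115], [0, 0, 0, 0, 0, 0.115]])

```text
clock: 32.67
eef_pos: [0.428, 0.1938, 0.3332]
orientation: [0.148, 0.989, 0.0, -0.0]
wrist_force: [0.3, -0.3, 0.0]
grip_width: 0.0418
grasp_force: 0.0
```

Request:
send_rows(deltas=[[0, 0, -0.4, 0, 0, 0.115], [0, 0, -0.5, 0, 0, 0.115], [0, 0, -0.5, 0, 0, 0.115], [0, 0, 0, 0, 0, 0.115], [0, 0, 0, 0, 0, 0.115], [0, 0, 0, 0, 0, 0.115], [0, 0, 0, 0, 0, 0.115], [0, 0, 0, 0, 0, 0]])

```text
clock: 33.67
eef_pos: [0.4294, 0.1915, 0.4031]
orientation: [0.702, 0.712, 0.0, 0.0]
wrist_force: [0.7, 0.4, -0.0]
grip_width: 0.042
grasp_force: 0.0
```

```bash
python3 mat.py 4
python3 - <<'E'
from h import *
print(to(.4075,.319,.199,-2))
b=shot('side')[0]; cv2.imwrite('pics/s4.png',cv2.resize(b[150:400,180:430],None,fx=2,fy=2)[...,::-1])
E
```

```text
[0.42941145 0.19153143 0.40304831] 0.8100026254018338
[244   0  37 107] c 406.3 310.5 LxW 92.4 30.3 long axis deg 87.8 top px [82. 53. 41.]
(array([ 2.555, -0.403,  4.081]), array([ 0.0001, -0.    ,  0.0312]))
```

View pics/s4.png

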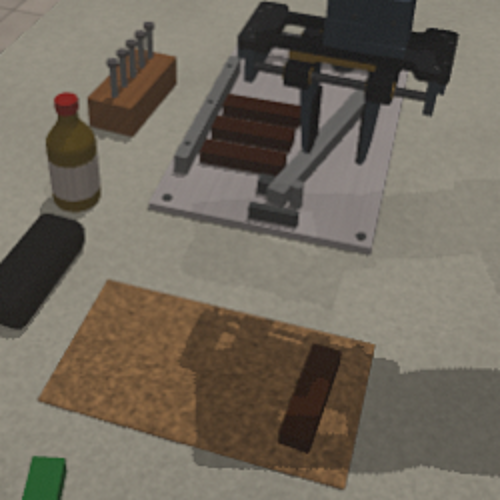

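Three blanks are laid at (245,155), (255,132) and (262,108) in the crop. The last one is on the mat at (310,400).

Request:
send_rows(deltas=[[0.8, -0.14, 0.4, 0, 0, 0], [0.85, -0.14, 0.6, 0, 0, 0], [0.9, -0.14, 0.9, 0, 0, 0.031], [0, 0, 0.9, 0, 0, 0], [0, 0, 0.8, 0, 0, 0], [0, 0, 0.48, 0, 0, 0], [0, 0, 0, 0, 0, 0]])

```text
clock: 34.65
eef_pos: [0.4068, 0.3175, 0.1985]
orientation: [0.72, 0.694, -0.002, -0.0]
wrist_force: [-0.3, 1.2, -0.0]
grip_width: 0.0417
grasp_force: 0.0
```

Request:
send_rows(deltas=[[0, 0, 0, 0, 0, 0], [0, 0, 0, 0, 0, 0], [0, 0, 0, 0, 0, 0], [0, 0, 0, 0, 0, 0]], hand=0)

```text
clock: 35.15
eef_pos: [0.4077, 0.318, 0.2013]
orientation: [0.72, 0.694, 0.001, 0.0]
wrist_force: [-1.2, -0.9, 6.8]
grip_width: 0.0295
grasp_force: 30.0
```

Request:
send_rows(deltas=[[0, 0, -0.8, 0, 0, 0], [0, 0, -0.9, 0, 0, 0], [0, 0, -0.9, 0, 0, -0.117], [0, 0, 0, 0, 0, -0.117], [0, 0, 0, 0, 0, -0.117], [0, 0, 0, 0, 0, -0.117], [0, 0, 0, 0, 0, -0.117], [0, 0, 0, 0, 0, -0.117]])

```text
clock: 36.15
eef_pos: [0.4071, 0.3176, 0.33]
orientation: [0.247, 0.969, -0.0, -0.0]
wrist_force: [-0.5, -0.1, -0.8]
grip_width: 0.03
grasp_force: 30.0
```

Request:
send_rows(deltas=[[0, 0, 0, 0, 0, -0.117], [0, 0, 0, 0, 0, -0.117], [0, 0, 0, 0, 0, -0.117], [0, 0, 0, 0, 0, 0]])

```text
clock: 36.65
eef_pos: [0.4071, 0.3177, 0.33]
orientation: [-0.022, 1.0, -0.0, -0.0]
wrist_force: [1.5, -0.4, -0.8]
grip_width: 0.0297
grasp_force: 30.0
```

Run:
```python
from h import *
print(tool()[0],tool()[2],to(*SL[-80],.33,93.3),r.sense()['grip_width'])
```

```text
[0.40711637 0.31765149 0.32998527] 92.49807165468084 (array([-3.231e+00, -9.863e+00,  1.000e-03]), array([-0.0001, -0.0001, -0.0089])) 0.02973380121197502
```

Request:
send_rows(deltas=[[-0.294, -0.897, 0, 0, 0, 0], [-0.294, -0.897, 0, 0, 0, 0], [-0.294, -0.897, 0, 0, 0, 0], [-0.294, -0.897, 0, 0, 0, 0], [-0.294, -0.897, 0, 0, 0, 0], [-0.294, -0.897, 0, 0, 0, 0], [-0.294, -0.897, 0, 0, 0, 0], [-0.294, -0.897, 0, 0, 0, 0]])

```text
clock: 37.65
eef_pos: [0.5414, -0.0368, 0.3301]
orientation: [-0.021, 1.0, 0.0, 0.0]
wrist_force: [0.9, 0.2, -0.9]
grip_width: 0.0295
grasp_force: 30.0
```

Request:
send_rows(deltas=[[-0.294, -0.897, 0, 0, 0, 0], [-0.294, -0.897, 0, 0, 0, 0], [-0.294, -0.897, 0, 0, 0, -0.009], [0, 0, 0, 0, 0, 0], [0, 0, 0, 0, 0, 0]])

```text
clock: 38.28
eef_pos: [0.591, -0.1674, 0.3296]
orientation: [-0.029, 1.0, 0.0, -0.001]
wrist_force: [0.3, 0.7, -1.7]
grip_width: 0.0297
grasp_force: 30.0
```

Run:
```python
from h import *
print(tool()[0],tool()[2],to(*SL[-80],.209,93.3),r.sense()['grip_width'])
```

```text
[ 0.59099358 -0.1674461   0.32964425] 93.29370490108498 (array([ 0.018, -0.012,  2.413]), array([ 0.0006, -0.0007, -0.0001])) 0.02969947586628441
```

Request:
send_rows(deltas=[[0.02, 0, 0.7, 0, 0, 0], [0, 0, 0.8, 0, 0, 0], [0, 0, 0.5, 0, 0, 0], [0, 0, 0.25, 0, 0, 0], [0, 0, 0.13, 0, 0, 0], [0, 0, 0.02, 0, 0, 0], [0, 0, 0, 0, 0, 0]])

```text
clock: 39.15
eef_pos: [0.5907, -0.1677, 0.211]
orientation: [-0.03, 1.0, -0.0, 0.001]
wrist_force: [0.5, -0.3, -1.3]
grip_width: 0.0297
grasp_force: 30.0
```

Request:
send_rows(deltas=[[0, 0, 0, 0, 0, 0], [0, 0, 0, 0, 0, 0], [0, 0, 0, 0, 0, 0], [0, 0, -0.7, 0, 0, 0], [0, 0, -0.9, 0, 0, 0], [0, 0, -0.9, 0, 0, 0], [0, 0, -0.9, 0, 0, 0], [0, 0, -0.9, 0, 0, 0]], hand=0.46)

```text
clock: 40.15
eef_pos: [0.5901, -0.1677, 0.4267]
orientation: [-0.03, 1.0, -0.0, 0.0]
wrist_force: [0.5, 0.1, 0.1]
grip_width: 0.0419
grasp_force: 0.0
```

Request:
send_rows(deltas=[[0.5, -0.8, 0, 0, 0, 0.11], [0, 0, 0, 0, 0, 0.11], [0, 0, 0, 0, 0, 0.11], [0, 0, 0, 0, 0, 0.11], [0, 0, 0, 0, 0, 0.11], [0, 0, 0, 0, 0, 0.11], [0, 0, 0, 0, 0, 0.11], [0, 0, 0, 0, 0, 0.11]])

```text
clock: 41.15
eef_pos: [0.5677, -0.2091, 0.425]
orientation: [0.616, 0.787, -0.0, -0.0]
wrist_force: [-1.0, -0.2, 0.0]
grip_width: 0.0423
grasp_force: 0.0
```

Request:
send_rows(deltas=[[0, 0, 0, 0, 0, 0.11], [0, 0, 0, 0, 0, 0], [0, 0, 0, 0, 0, 0]])

```text
clock: 41.52
eef_pos: [0.5677, -0.2091, 0.425]
orientation: [0.679, 0.734, -0.0, -0.0]
wrist_force: [0.3, -0.0, -0.1]
grip_width: 0.0422
grasp_force: 0.0
```

Run:
```python
from h import *
import pickle
print(tool()[0],tool()[2])
a=shot('wrist','w5.png'); b=shot('side'); pickle.dump((a,b),open('w5.pkl','wb'))
v=np.hstack([cv2.resize(a[0],(480,360)),cv2.resize(b[0][150:290,240:365],(320,360))]); cv2.imwrite('pics/v5.png',v[...,::-1])
```

```text
[ 0.5677111  -0.20913402  0.42502696] 4.463541283199753
```

View pics/v5.png

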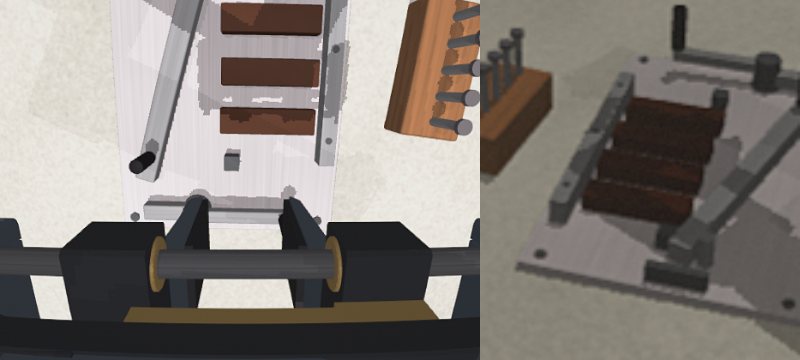

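All four blanks lie square, with their ends near the fence. The peg is at (140,165) in the crop.

Run:
```python
from h import *
import pickle
(im,c),_=pickle.load(open('w5.pkl','rb'))
p=toplane(c,[[158,195]],.086)[0]; print(p)
from mat import blanks
for b in blanks((im,c)):
    th=np.radians(3.3); R=np.array([[np.cos(th),np.sin(th)],[-np.sin(th),np.cos(th)]]); print((R@(np.array(b[:2])/1000-[.5884,-.088])).round(4))
print(to(.4557,-.2207,.30,-12.7),to(p[0],p[1],.3,-12.7))
```

```text
[ 0.45603684 -0.21952681  0.086     ]
[449   0  50 155] c 744.2 -93.2 LxW 149.8 21.5 long axis deg 87.8 top px [86. 61. 43.]
[258   4 119  38] c 585.4 -56.7 LxW 110.7 32.2 long axis deg 3.9 top px [76. 50. 40.]
[258  67 115  34] c 589.0 -113.1 LxW 110.7 30.0 long axis deg 3.3 top px [76. 50. 40.]
[257 125 111  33] c 591.2 -168.4 LxW 110.5 30.3 long axis deg 3.5 top px [88. 56. 43.]
[ 0.1553 -0.0141]
[-0.0012  0.0314]
[-0.0009 -0.0251]
[-0.0018 -0.0804]
(array([-0.059, -2.252,  2.501]), array([ 0.    , -0.    ,  0.1901])) (array([-0.036, -2.243,  2.501]), array([ 0.    , -0.    ,  0.1901]))
```

Request:
send_rows(deltas=[[-0.02, -0.75, 0.5, 0, 0, 0], [-0.02, -0.75, 0.5, 0, 0, 0], [-0.01, -0.75, 0.5, 0, 0, 0], [0, 0, 0.6, 0, 0, 0.095], [0, 0, 0.5, 0, 0, 0.095], [0, 0, 0.6, 0, 0, 0], [0, 0, 0.48, 0, 0, 0], [0, 0, 0, 0, 0, 0]])

```text
clock: 42.62
eef_pos: [0.4553, -0.2199, 0.2397]
orientation: [0.781, 0.624, -0.001, -0.002]
wrist_force: [1.0, 0.7, -0.2]
grip_width: 0.042
grasp_force: 0.0
```

Request:
send_rows(deltas=[[0, 0, 0, 0, 0, 0], [0, 0, 0, 0, 0, 0], [0, 0, 0, 0, 0, 0], [0, 0, 0, 0, 0, 0]], hand=0)

```text
clock: 43.12
eef_pos: [0.4558, -0.2202, 0.2418]
orientation: [0.781, 0.624, 0.0, 0.0]
wrist_force: [-1.7, 0.6, 4.9]
grip_width: 0.0152
grasp_force: 30.0
```

Request:
send_rows(deltas=[[0.018, 0.193, 0, 0, 0, -0.0222], [0.018, 0.193, 0, 0, 0, -0.0222], [0.018, 0.193, 0, 0, 0, -0.0222], [0.018, 0.193, 0, 0, 0, -0.0222], [0.018, 0.193, 0, 0, 0, -0.0222], [0.018, 0.193, 0, 0, 0, -0.0222], [0, 0, 0, 0, 0, 0]])

```text
clock: 44.0
eef_pos: [0.5133, -0.2229, 0.2419]
orientation: [0.711, 0.703, -0.001, -0.001]
wrist_force: [-5.4, -0.6, 7.4]
grip_width: 0.0153
grasp_force: 30.0
```

Run:
```python
from h import *
print(tool()[0],tool()[2],to(.5325,-.2214,.24,3.3))
```

```text
[ 0.51326464 -0.22290348  0.2418689 ] -0.7001344213899767 (array([0.035, 0.384, 0.036]), array([-0.0016,  0.0004, -0.0444]))
```

Request:
send_rows(deltas=[[0.018, 0.193, 0, 0, 0, -0.0222], [0.014, 0.15, 0, 0, 0, -0.018], [0, 0, 0, 0, 0, 0]])

```text
clock: 44.38
eef_pos: [0.5298, -0.2215, 0.2419]
orientation: [0.689, 0.725, -0.002, -0.001]
wrist_force: [-6.9, -2.6, 9.5]
grip_width: 0.0156
grasp_force: 30.0
```

Request:
send_rows(deltas=[[0, 0.05, 0, 0, 0, -0.004], [0, 0.03, 0, 0, 0, 0], [0, 0, 0, 0, 0, 0]])

```text
clock: 44.75
eef_pos: [0.5324, -0.2214, 0.2419]
orientation: [0.686, 0.727, -0.003, -0.003]
wrist_force: [-11.5, -3.7, 12.7]
grip_width: 0.0153
grasp_force: 30.0
```

Request:
send_rows(deltas=[[0, 0.04, 0, 0, 0, 0], [0, 0.03, 0, 0, 0, 0], [0, 0, 0, 0, 0, 0]])

```text
clock: 45.12
eef_pos: [0.5343, -0.2213, 0.242]
orientation: [0.686, 0.727, -0.005, -0.005]
wrist_force: [-16.6, -5.0, 17.5]
grip_width: 0.0155
grasp_force: 30.1
```

Request:
send_rows(deltas=[[0, 0, 0, 0, 0, 0], [0, 0, 0, 0, 0, 0], [0, 0, 0, 0, 0, 0], [0, 0, -0.7, 0, 0, 0], [0, 0, -0.9, 0, 0, 0], [0, 0, -0.9, 0, 0, 0], [0, 0, -0.9, 0, 0, 0], [0, 0, -0.3, 0, 0, 0]], hand=0.46)

```text
clock: 46.12
eef_pos: [0.539, -0.2205, 0.429]
orientation: [0.687, 0.727, 0.001, 0.003]
wrist_force: [0.2, -0.3, 0.1]
grip_width: 0.042
grasp_force: 0.0
```

Request:
send_rows(deltas=[[0.6, 0, 0, 0, 0, 0], [0.6, 0, 0, 0, 0, 0], [0, 0, 0, 0, 0, 0]])

```text
clock: 46.5
eef_pos: [0.535, -0.1592, 0.4248]
orientation: [0.686, 0.727, -0.0, -0.001]
wrist_force: [-0.1, 0.1, 0.0]
grip_width: 0.0419
grasp_force: 0.0
```

Run:
```python
from h import *
import pickle
from mat import blanks
print(tool()[0],tool()[2])
a=shot('wrist'); b=shot('side'); s=shot('scene')
th=np.radians(3.3); R=np.array([[np.cos(th),np.sin(th)],[-np.sin(th),np.cos(th)]])
for q in blanks(a): print((R@(np.array(q[:2])/1000-[.5884,-.088])).round(4))
v=np.hstack([cv2.resize(b[0][150:290,240:395],(400,360)),cv2.resize(s[0][180:310,150:295],(400,360))]); v=np.vstack([v,np.hstack([cv2.resize(a[0][:240],(560,240)),np.zeros((240,240,3),np.uint8)])]); cv2.imwrite('pics/v6.png',v[...,::-1])
```

```text
[ 0.53501728 -0.15917817  0.42482184] 3.340242828283678
[292   0 119  39] c 586.6 -0.7 LxW 111.2 32.3 long axis deg 1.7 top px [77. 50. 39.]
[470  52  53 151] c 744.2 -93.3 LxW 153.5 25.5 long axis deg 87.8 top px [86. 61. 43.]
[292  62 115  34] c 589.8 -56.2 LxW 110.6 30.0 long axis deg 2.9 top px [77. 50. 40.]
[292 123 111  31] c 593.4 -113.3 LxW 110.4 29.9 long axis deg 3.6 top px [89. 57. 44.]
[292 176 107  31] c 596.8 -167.9 LxW 110.6 32.0 long axis deg 3.4 top px [91. 57. 44.]
[0.0032 0.0872]
[ 0.1553 -0.0143]
[0.0032 0.0317]
[ 0.0035 -0.0256]
[ 0.0038 -0.0802]
```

View pics/v6.png

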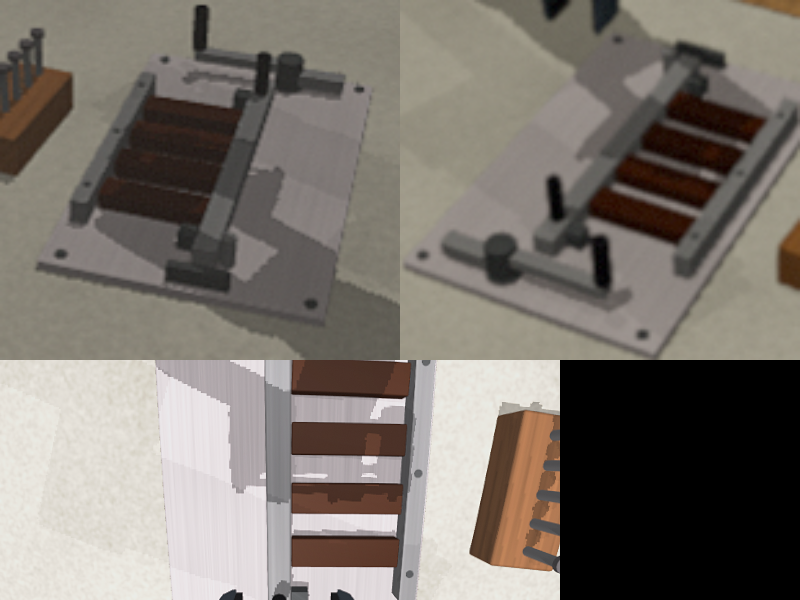

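The bar is in line, all four blanks are between it and the fence, and the lever is still open with its knob at (600,265). Now the lever goes back.

Request:
send_rows(deltas=[[-0.8, 0.6, 0, 0, 0, -0.115], [-0.8, 0.6, 0, 0, 0, -0.115], [0, 0, 0, 0, 0, -0.115], [0, 0, 0, 0, 0, -0.115], [0, 0, 0, 0, 0, -0.115], [0, 0, 0, 0, 0, -0.115], [0, 0, 0, 0, 0, -0.115], [0, 0, 0, 0, 0, -0.115]])

```text
clock: 47.65
eef_pos: [0.6058, -0.232, 0.4253]
orientation: [0.033, 0.999, 0.0, -0.0]
wrist_force: [0.2, 0.7, 0.1]
grip_width: 0.042
grasp_force: 0.0
```

Request:
send_rows(deltas=[[0, 0, 0, 0, 0, -0.08], [0, 0, 0, 0, 0, 0], [0, 0, 0, 0, 0, 0]])

```text
clock: 48.02
eef_pos: [0.6058, -0.2314, 0.4257]
orientation: [-0.027, 1.0, 0.0, -0.0]
wrist_force: [-0.3, 1.0, -0.1]
grip_width: 0.0417
grasp_force: 0.0
```

Run:
```python
from h import *
print(tool()[0],tool()[2],to(.6225,-.281,.246,93.3))
```

```text
[ 0.60578533 -0.23140033  0.42568721] 93.05072865851244 (array([-0.282, -1.009,  3.594]), array([ 0.0001, -0.0002, -0.0028]))
```

Request:
send_rows(deltas=[[-0.15, -0.5, 0.3, 0, 0, -0.003], [-0.13, -0.51, 0.5, 0, 0, 0], [0, 0, 0.9, 0, 0, 0], [0, 0, 0.9, 0, 0, 0], [0, 0, 0.7, 0, 0, 0], [0, 0, 0.29, 0, 0, 0], [0, 0, 0, 0, 0, 0]])

```text
clock: 48.9
eef_pos: [0.6227, -0.2811, 0.2454]
orientation: [-0.03, 1.0, 0.0, -0.001]
wrist_force: [0.4, -0.4, -0.8]
grip_width: 0.0417
grasp_force: 0.0
```

Request:
send_rows(deltas=[[0, 0, 0, 0, 0, 0], [0, 0, 0, 0, 0, 0], [0, 0, 0, 0, 0, 0], [0, 0, 0, 0, 0, 0]], hand=0)

```text
clock: 49.4
eef_pos: [0.623, -0.2805, 0.2479]
orientation: [-0.03, 1.0, -0.001, 0.001]
wrist_force: [-0.3, 0.6, 4.0]
grip_width: 0.0171
grasp_force: 30.0
```

Run:
```python
from h import *
p,_,y=tool(); v=p[:2]-[.5134,-.2872]; print(p,y,np.hypot(*v),np.degrees(np.arctan2(v[1],v[0])),r.sense()['wrist_force'])
```

```text
[ 0.62296146 -0.28047269  0.24786477] 93.46708424602744 0.10976780308646468 3.5136710763728924 [-0.30606913  0.57867179  3.99611609]
```

Request:
send_rows(deltas=[[0.0335, -0.383, 0, 0, 0, 0.111], [0.0335, -0.383, 0, 0, 0, 0.111], [0.0335, -0.383, 0, 0, 0, 0.111], [0.0335, -0.383, 0, 0, 0, 0.111], [0.0335, -0.383, 0, 0, 0, 0.111], [0.0335, -0.383, 0, 0, 0, 0.111], [0.0335, -0.383, 0, 0, 0, 0.111], [0.0335, -0.383, 0, 0, 0, 0.111]])

```text
clock: 50.4
eef_pos: [0.5382, -0.3954, 0.2479]
orientation: [0.621, 0.784, -0.001, 0.002]
wrist_force: [0.1, -0.4, 4.1]
grip_width: 0.0172
grasp_force: 30.0
```

Request:
send_rows(deltas=[[0.01, -0.15, 0, 0, 0, 0.044], [0.01, -0.15, 0, 0, 0, 0.044], [0, 0, 0, 0, 0, 0]])

```text
clock: 50.78
eef_pos: [0.5229, -0.3978, 0.2479]
orientation: [0.671, 0.741, -0.001, 0.002]
wrist_force: [-2.3, -5.9, 4.2]
grip_width: 0.0174
grasp_force: 30.0
```

Run:
```python
from h import *
p,_,y=tool(); v=p[:2]-[.5134,-.2872]; print(p,y,np.hypot(*v),np.degrees(np.arctan2(v[1],v[0])),r.sense()['wrist_force'])
```

```text
[ 0.52293336 -0.39784204  0.24791135] 5.691329951522793 0.11105199396452986 -85.07533104533398 [-2.28844601 -5.86942101  4.24648549]
```

Request:
send_rows(deltas=[[0, -0.06, 0, 0, 0, 0.015], [0, -0.06, 0, 0, 0, 0], [0, 0, 0, 0, 0, 0]])

```text
clock: 51.15
eef_pos: [0.5181, -0.3982, 0.2479]
orientation: [0.68, 0.733, -0.0, 0.003]
wrist_force: [0.2, -6.3, 3.6]
grip_width: 0.0174
grasp_force: 30.0
```

Still moving freely, so not yet at the stop.

Request:
send_rows(deltas=[[0, -0.05, 0, 0, 0, 0.01], [0, -0.05, 0, 0, 0, 0], [0, 0, 0, 0, 0, 0]])

```text
clock: 51.52
eef_pos: [0.5155, -0.3982, 0.248]
orientation: [0.686, 0.728, 0.002, 0.006]
wrist_force: [11.7, -3.2, -0.7]
grip_width: 0.0175
grasp_force: 30.1
```

Request:
send_rows(deltas=[[0, 0, 0, 0, 0, 0], [0, 0, 0, 0, 0, 0], [0, 0, 0, 0, 0, 0], [0, 0, -0.7, 0, 0, 0], [0, 0, -0.9, 0, 0, 0], [0, 0, -0.9, 0, 0, 0], [0, 0, -0.9, 0, 0, 0], [0, 0, 0, 0, 0, 0]], hand=0.5)

```text
clock: 52.52
eef_pos: [0.5126, -0.3974, 0.4209]
orientation: [0.686, 0.728, 0.0, 0.004]
wrist_force: [-0.7, 0.1, -0.3]
grip_width: 0.0458
grasp_force: 0.0
```

Run:
```python
from h import *
a=shot('wrist'); b=shot('side'); s=shot('scene')
v=np.hstack([cv2.resize(b[0][150:290,240:395],(400,360)),cv2.resize(s[0][180:310,150:295],(400,360))]); v=np.vstack([v,np.hstack([cv2.resize(a[0][:240],(560,240)),np.zeros((240,240,3),np.uint8)])]); cv2.imwrite('pics/v7.png',v[...,::-1])
print(tool()[0],r.sense()['wrist_force'])
```

```text
[ 0.51211958 -0.39700325  0.41513263] [-0.54056892  0.03981887  0.1242149 ]
```

View pics/v7.png

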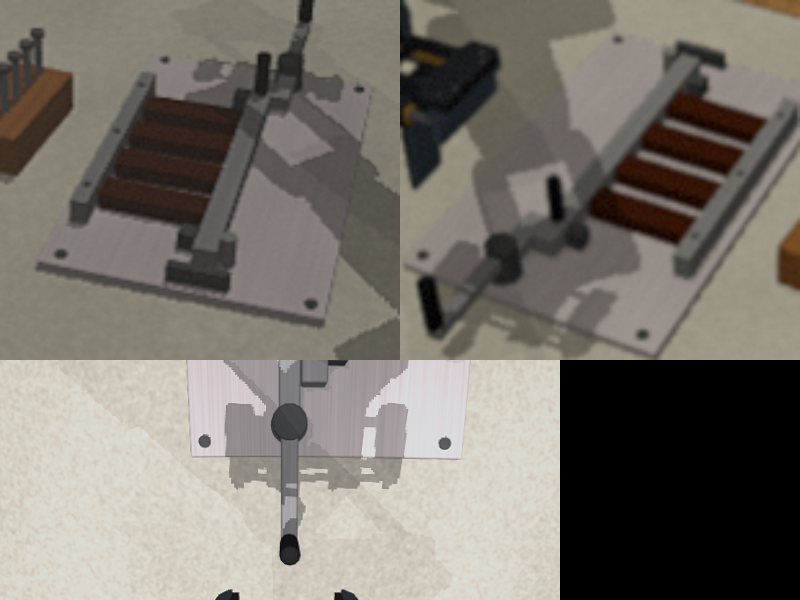

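The lever handle is back along the jig's -y, with hub (289,422) and knob (289,550) in line. The bar is in line and the blanks are home, so I'm handing in.

```bash
python3 -c "
from h import *
print(job.sign_off())"
```

```text
the job is handed in; nothing more can be done
None
```

I loaded all four brown blanks against the fence, swung the bar back into line against its stops, locked the lever and handed the job in at about 53 s; sign-off returned no verdict.

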